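Open the safety cap of a reagent jug

TASK

Lift the white reagent jug out of the blue tote by its handle (never by its cap) and stand it upright in the grey cradle, which keeps it from turning; let go of it there. Then take hold of its red safety cap, press it down firmly and turn it anticlockwise until it comes free, lift it off and set it down flat, open side down, on the floor of the now empty tote. Leave the jug standing in the cradle and do not disturb the beaker at the front of the bench or the orange-capped bottle between the two fraction collectors.

Things in the scene. Friction and masses are not known exactly. Their poses are not given: they have to be found in the camera images.
- jug: Loose white plastic jug, about 0.45 kg. Origin: centre of its underside; z up. Body 134 mm long (jug x) x 66 mm wide (jug y) x 100 mm tall. On the top: a carrying handle on the -x half, the neck with the red cap on the +x half (neck axis at jug x = +34 mm, y = 0). It starts upright in the tote.
- jug_handle (a point): Centre of the handle's grip bar, at jug (-34, 0, 134) mm. The bar runs along jug x, is 50 mm long, 14 mm wide (jug y) and 16 mm tall (top 142 mm above the jug's underside), with 26 mm free space under it above the body, between two legs at its ends. Pinch it across jug y.
- cap: Loose round red safety cap, ribbed, 58 mm across, 34 mm tall, 60 g. Origin: centre of its open underside; z up through its closed top. It starts locked on the jug: origin at jug (34, 0, 112) mm, its top 146 mm above the jug's underside. The handle comes no nearer than 43 mm to the cap's axis.
- jug_neck (a point): Where the locked cap's origin lies. A spring carries the cap: it yields at about 6 N, stops hard 10 mm down at about 15 N. Only while 7 mm or more down can it turn, anticlockwise from above (cap yaw grows); clockwise or unpressed it is blocked. Turned 60 to 115 degrees from locked it is free and lifts straight off; a stop follows at about 125. Play 1 to 2 mm.
- tote: Blue open tote, fixed to the bench. Origin: centre of its underside; x along its length. Outside 188 x 108 x 60 mm tall, walls and floor 4 mm, inside 180 x 100 mm. The fixed fraction collector to its right (-y; x over 0.42, y 0.06 to 0.33 m) is 155 mm tall, its dispensing arm (x over 0.57 m) 250 mm: carry things round its front, as over (0.41, 0.35) m, or high above it.
- cradle: Grey low cradle, fixed to the bench: a tray with yellow strips on its long sides. Origin: centre of its underside; x along its length. Floor 5 mm thick, inside 144 (x) x 76 (y) mm, walls 5 mm thick up to 28 mm. The jug fits either way round with 5 mm play to every side.
- beaker: Clear glass beaker near the front edge of the bench, loose bystander, 68 mm across, 85 mm tall, origin at the centre of its underside.
- bottle: Clear bottle with an orange cap between the two round fraction collectors, loose bystander, 70 mm across, 128 mm tall, origin at the centre of its underside.

How it is judged (in metres and radians):
On the way, in this order (a step that is already met when the one before it is completed fails the run):
1. the jug stands in the cradle with its cap on, let go (height (world z) of jug below 0.009 m and horizontal distance between jug and cradle below 0.01 m and angle between jug's own z axis and vertical below 0.08 rad and angle between the x axis of jug and the x axis of cradle, either way round below 0.25 rad and z of cap in the frame of jug below 0.1145 m and contact force between the fingers and jug below 0.2 N), for 0.1 s.
2. the cap is pressed down on the jug in the cradle (z of cap in the frame of jug below 0.1065 m and horizontal distance between jug and cradle below 0.012 m), for 0.05 s.
At the end, for the whole second after the job is handed in: The jug stands upright on the floor of the cradle (within 10 mm of its centre, tilt under 0.08 rad, either way round); the cap lies on the floor of the tote, open side down (tilt under 0.15 rad), at rest (height (world z) of jug below 0.009 m and horizontal distance between jug and cradle below 0.01 m and angle between jug's own z axis and vertical below 0.08 rad and angle between the x axis of jug and the x axis of cradle, either way round below 0.25 rad and x of cap in the frame of tote between -0.075 and 0.075 m and y of cap in the frame of tote between -0.035 and 0.035 m and z of cap in the frame of tote below 0.012 m and angle between cap's own z axis and vertical below 0.15 rad and linear speed of each of cap, jug below 0.02 m/s); the robot touches nothing.
It fails at once if the jug is carried by its cap (contact force between the fingers and cap above 2 N and height (world z) of jug above 0.03 m).
It fails at once if the jug is tipped over (angle between jug's own z axis and vertical above 0.6 rad).
It fails at once if the beaker or the bottle is moved by more than 40 mm (distance of any of beaker, bottle from where it was at the start of the episode above 0.04 m).
It also fails if it takes over 67 s, if anything falls off the work surface, if the arm or the gripper's body presses on something with over 40 N, if the wrist force passes 120 N, or if a joint passes its speed limit or range.

ROBOT

A 7-joint arm with a two-finger parallel gripper is mounted at the origin on a cart in front of the work surface, level with it; the furniture and walls round the work are solid. World frame = base frame: x ahead of the robot, y to its left, z up, the work surface at z = 0. Lengths are in m, angles in degrees, forces in N, time in s.
With the tool pointing down it reaches from about 0.425 to 0.825 m from the base axis. Payload 3.6 kg.
Tool frame: the origin (TCP) lies at the very end of the fingers, on their centre line; the grasp point (between the pads) lies 19 mm behind it; z points along the fingers, y is the line along which they close (so a half turn about z gives the same grasp; the last joint's range is limited). The gripper opens to 85 mm and grips with 20 to 120 N. Pads are 22 mm wide; open, the fingers measure 114 mm over their backs; the gripper's body (76 mm by 85 mm) begins 54 mm behind the grasp point. The pads swing forward as they close: fully open they stand 13 mm farther back than shut.
Start: joints at [-72.68, 35.231, -0.722, 81.555, 0.464, 63.22, -2.315], TCP at [0.21, 0.615, 0.21] pointing down, gripper open.
Joint ranges: [-178.69, 178.69], [-17.37, 117.87], [-77.05, 75.6], [15.02, 138.74], [-78.02, 258.01], [0.78, 113.62], [-162.83, 162.83]. Speed limits (degrees/s): [159.86, 159.86, 180, 180, 180, 180, 180].

INTERFACE

Orientations are given as [roll, pitch, yaw] about the fixed x, y, z axes, in that order (R = Rz(yaw) Ry(pitch) Rx(roll)).
In Python, from plant import manip gives the robot as it stands.
- The arm moves only by the shell command python3 nudge.py 'ROWS'. ROWS is rows parted by semicolons, their numbers by spaces, 1 to 10 of them, each of 7 numbers: the finger opening in m, then dx, dy, dz in m, then a rotation vector rx, ry, rz in degrees; each row is the pose to reach, as a shift and turn from the pose commanded when the command began, along the tool's axes at that moment; what a row does not reach only later rows make up. A row lasts 1/12 s, in which the tool goes at most 0.0417 m and 7.16 degrees, less where a joint would pass 70% of its speed; a pose out of reach is approached as far as the arm can. The fingers move at their own pace and stop on an object; the grip force is fixed at half the most. Time passes only in rows, so rows that do not move let the fingers close. It prints the time, the measured TCP pose, the force, the opening and the grip force at its end.
- manip.get_obs(): the state, without advancing time (a new reading comes with each control period).
- manip.get_image(name): name is "scene" or "side" or "wrist"; returns a dict with "pixels" (420x560x3 uint8, blue, green, red), "fx", "fy", "cx", "cy" (pixels), "origin" and "orientation" of the camera in the world. Camera axes: x right, y down, z forward; pixel columns grow to the right and rows downward; lengths in m; the calibration is good to about 2 mm. A picture is of the moment at which its call begins. There is no depth.
- manip.hand_in(): hands the job in; it is judged then, once.
The state is a dict: "time_s": time; "joint_pos": joint angles; "joint_velocities": joint speeds; "tau": joint torques, N m; "tool_pos": TCP position; "tcp_rot": TCP orientation; "contact_force": force on the tool from outside, world axes, zero at the start; "moment": the same for the moment, N m; "opening": finger opening in m; "grip_force": force on a finger pad.
Only numpy, scipy, OpenCV 4.12 (cv2) and the standard library are available. Lean on these libraries where they do the work, as an engineer would, in place of code of your own. Each camera call takes 0.05 s, during which the arm holds its last target. There are 200 camera calls.

## Working session

There is one attempt and no reset: what is moved stays moved. The work goes in short steps, Python scripts to look and compute and a shell command to move; the robot and the scene stay as the last step left them, time stands still between calls to the robot, and variables do not carry over. Pictures are saved under pics/ and viewed, at most 10 in all, crops included, and the job is handed in when it is done.

```bash
ls; mkdir -p pics; cat > h.py <<'E'
import numpy as np, cv2
from plant import manip
from scipy.spatial.transform import Rotation as R
E
python3 - <<'E'
from h import *
o=manip.get_obs(); print(o)
for n in ("scene","side","wrist"):
    d=manip.get_image(n); cv2.imwrite(f"pics/{n}0.png",d["pixels"]); print(n,{k:v for k,v in d.items() if k!="pixels"})
a=cv2.imread("pics/scene0.png");b=cv2.imread("pics/side0.png")
E
```

```text
nudge.py
pics
plant.py
{'time_s': 0.0, 'joint_pos': array([-72.6800473 ,  35.29141002,  -0.72271354,  81.64214924,
         0.46496117,  63.22027991,  -2.31414525]), 'joint_velocities': array([-0.01339371,  0.05303061, -0.0085578 ,  0.03947276, -0.01891698,
       -0.02354248,  0.04355333]), 'tau': array([-2.46171902e-05, -4.69211626e+01,  2.59221643e-01, -1.71028590e+01,
        9.97597701e-03,  9.67610045e-03, -1.40919920e-05]), 'tool_pos': array([0.20961254, 0.61439294, 0.208609  ]), 'tcp_rot': array([-1.79849085e+02,  3.10423047e-03,  1.61166407e+02]), 'contact_force': array([ 0.55609264, -0.02710339, -0.00735953]), 'moment': array([ 0.03312323,  0.01160967, -0.0137691 ]), 'grip_force': 0.0, 'opening': 0.08520483700558991}
scene {'fx': 393.1984532680231, 'fy': 393.1984532680231, 'cx': 281.621841595382, 'cy': 211.7632312935167, 'origin': array([-0.03845138, -0.6698475 ,  0.65407836]), 'orientation': array([-118.19415467,    1.49459556,  -35.03833115])}
side {'fx': 491.6084461122019, 'fy': 491.6084461122019, 'cx': 283.63976109042164, 'cy': 205.91006352512005, 'origin': array([0.54790465, 1.080003  , 0.5092174 ]), 'orientation': array([-111.57133849,   -0.20764126,  177.74809101])}
wrist {'fx': 311.4300202629336, 'fy': 311.4300202629336, 'cx': 280.3667488987129, 'cy': 210.894087297395, 'origin': array([0.13626782, 0.64051067, 0.37230306]), 'orientation': array([1.62263473e+02, 1.28726298e-01, 7.11443891e+01])}
```
View pics/scene0.png

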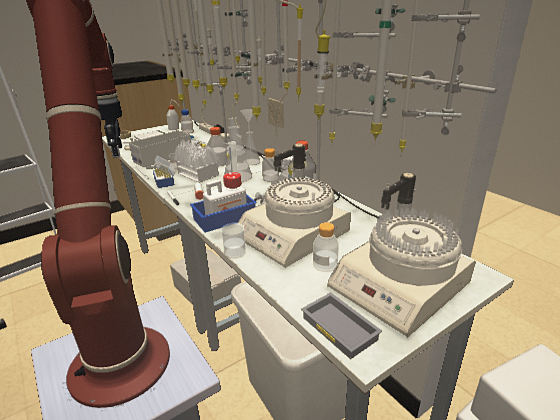

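View pics/side0.png

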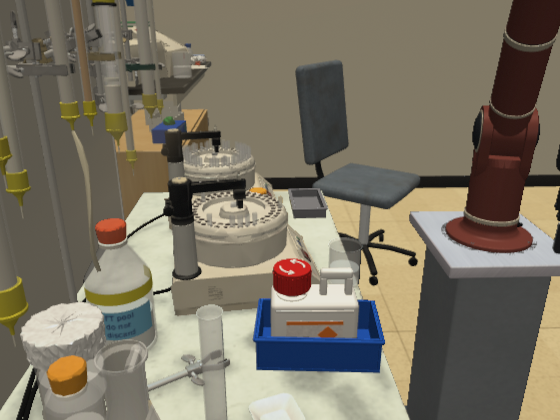

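View pics/wrist0.png

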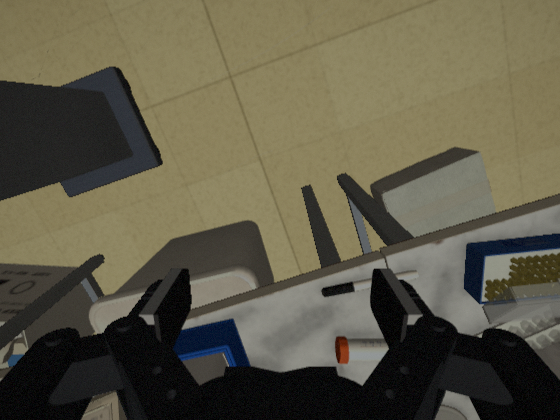

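The scene view shows the cradle at (340,322), the tote with the jug at (225,205), its cap at (232,180), the beaker at (233,238) and the bottle at (325,245). The side view shows the cap at (292,277), the handle at (337,276), the tote at (317,335) and the cradle at (308,203). The wrist view shows only a corner of the tote, at (210,345).

```bash
cat >> h.py <<'E'
def ray(d,u,v):
    r=R.from_euler('xyz',d["orientation"],degrees=True).apply([(u-d["cx"])/d["fx"],(v-d["cy"])/d["fy"],1]); return np.array(d["origin"]),r
def plane(d,u,v,z):
    o,r=ray(d,u,v); return o+r*(z-o[2])/r[2]
def tri(*ps):
    A=np.zeros((3,3));b=np.zeros(3)
    for d,u,v in ps:
        o,r=ray(d,u,v); r=r/np.linalg.norm(r); P=np.eye(3)-np.outer(r,r); A+=P;b+=P@o
    x=np.linalg.solve(A,b)
    return x,[np.linalg.norm(np.cross(x-ray(d,u,v)[0],ray(d,u,v)[1]/np.linalg.norm(ray(d,u,v)[1]))) for d,u,v in ps]
def proj(d,p):
    c=R.from_euler('xyz',d["orientation"],degrees=True).inv().apply(np.array(p)-d["origin"]); return np.array([d["cx"]+d["fx"]*c[0]/c[2],d["cy"]+d["fy"]*c[1]/c[2]])
def blob(m,area=60):
    n,l,s,c=cv2.connectedComponentsWithStats(m.astype(np.uint8)); return [(s[i].tolist(),c[i].round(1).tolist(),l==i) for i in range(1,n) if s[i][4]>area]
E
python3 - <<'E'
from h import *
a=cv2.imread("pics/scene0.png");b=cv2.imread("pics/side0.png")
def crop(i,x,y,w,h):return cv2.resize(i[y:y+h,x:x+w],(400,300),interpolation=cv2.INTER_CUBIC)
cv2.imwrite("pics/c.png",np.vstack([np.hstack([crop(a,185,160,80,60),crop(a,290,280,100,75)]),np.hstack([crop(b,240,250,160,120),crop(b,280,180,60,45)])]))
for n,i in (("scene",a),("side",b)):
    h=cv2.cvtColor(i,cv2.COLOR_BGR2HSV).astype(int);H,S,V=h[...,0],h[...,1],h[...,2]
    for nm,m in (("red",((H<5)|(H>174))&(S>180)&(V>90)),("blue",(H>105)&(H<128)&(S>150)),("yellow",(H>20)&(H<32)&(S>120)),("grey",(S<40)&(V>60)&(V<125))):
        print(n,nm,[(s,c) for s,c,_ in blob(m,60 if nm!="grey" else 300)])
E
```

```text
scene red []
scene blue []
scene yellow [([296, 4, 7, 15, 65], [299.2, 11.6]), ([318, 29, 12, 24, 192], [322.9, 42.2]), ([314, 104, 10, 16, 97], [318.8, 110.0]), ([252, 106, 9, 13, 64], [256.1, 111.0]), ([370, 123, 12, 17, 123], [375.8, 129.2]), ([316, 324, 19, 19, 74], [325.2, 332.7])]
scene grey [([235, 0, 17, 80, 379], [243.7, 40.1]), ([411, 0, 122, 257, 6565], [485.7, 106.0]), ([265, 2, 20, 86, 398], [277.6, 49.3]), ([337, 62, 41, 20, 327], [355.6, 71.0]), ([121, 162, 118, 189, 3261], [187.8, 269.0]), ([306, 296, 71, 39, 536], [341.9, 312.4]), ([303, 311, 77, 48, 412], [343.2, 340.0]), ([417, 312, 59, 108, 2707], [443.7, 370.5]), ([289, 358, 56, 62, 973], [321.8, 390.7]), ([334, 376, 35, 44, 769], [354.1, 402.9]), ([471, 379, 55, 41, 1128], [491.8, 405.4]), ([153, 381, 68, 39, 768], [188.7, 406.4])]
side red [([273, 259, 38, 36, 1027], [291.7, 277.5])]
side blue [([253, 299, 132, 73, 5417], [320.6, 345.6])]
side yellow [([142, 93, 22, 25, 274], [151.7, 102.8]), ([59, 101, 21, 29, 343], [69.6, 112.1]), ([83, 100, 14, 26, 230], [89.5, 109.9]), ([105, 112, 22, 34, 464], [115.6, 124.6]), ([0, 136, 31, 70, 826], [12.8, 173.5]), ([126, 149, 12, 20, 144], [131.1, 157.0]), ([85, 272, 67, 34, 719], [119.3, 295.6]), ([0, 277, 28, 58, 984], [12.4, 304.9])]
side grey [([2, 0, 82, 303, 4696], [44.6, 106.2]), ([83, 0, 39, 96, 917], [99.4, 35.5]), ([124, 0, 31, 73, 706], [139.3, 36.5]), ([88, 61, 23, 46, 584], [98.6, 80.3]), ([295, 60, 48, 20, 339], [317.0, 66.7]), ([302, 81, 12, 80, 474], [307.6, 124.0]), ([288, 163, 132, 55, 3417], [356.8, 186.4]), ([322, 204, 48, 88, 868], [356.2, 242.4]), ([410, 214, 150, 206, 13852], [490.1, 338.1]), ([172, 221, 31, 57, 1164], [184.5, 249.6]), ([48, 318, 90, 44, 903], [89.9, 344.7]), ([103, 350, 27, 21, 411], [116.2, 361.0]), ([90, 362, 121, 58, 2451], [128.6, 394.1]), ([32, 367, 33, 53, 320], [44.3, 399.5])]
```

View pics/c.png

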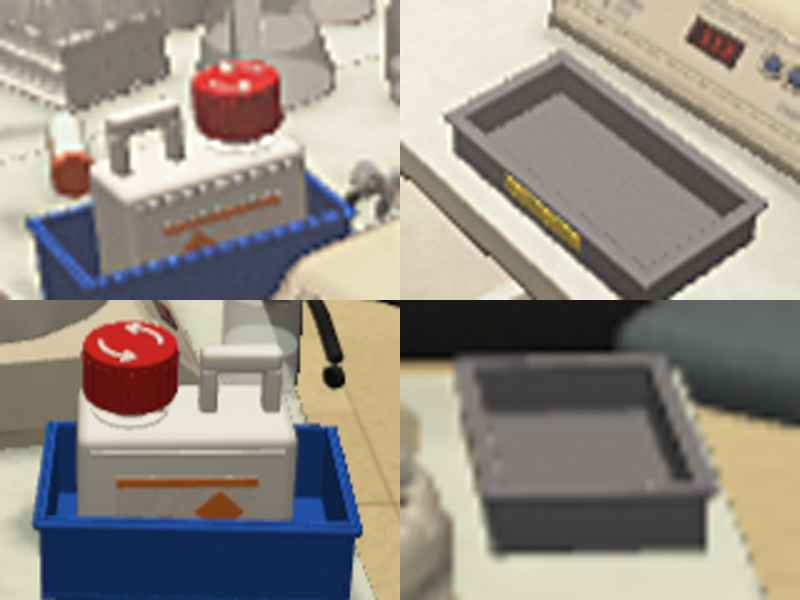

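The crops (offset and scale known) show the jug's long side across the tote in the side view. The cap is at image left (towards +x), with its top at about (292,267), and the handle bar is at (337,273). The cradle's rim corners are clear in both views, e.g. scene (330,293), (302,309), (382,332) and (351,353).

```bash
python3 - <<'E'
from h import *
S=manip.get_image("scene");D=manip.get_image("side")
s=lambda x,y:(S,185+x/5,160+y/5); d=lambda x,y:(D,240+x/2.5,250+(y-300)/2.5)
s2=lambda x,y:(S,290+(x-400)/4,280+y/4); d2=lambda x,y:(D,280+(x-400)/6.667,180+(y-300)/6.667)
np.set_printoptions(precision=4,suppress=True)
def show(n,*p): 
    x,e=tri(*p); print(n,x,np.round(e,4)); return x
c=show("captop",s(238,81),d(130,344))
h0=show("bar end +x top",s(183,106),d(203,347)); h1=show("bar end -x top",s(107,116),d(281,347))
for n,a,b in (("tote left(front -x?)",s(30,222),d(337,428)),("near",s(355,210),d(35,525)),("n2",s(95,288),d(337,428)),("nr",s(30,222),d(360,530))): show(n,a,b)
for x,y in ((35,525),(360,530),(337,428),(48,423)): print("side rim z.06",plane(*d(x,y),.06))
for x,y in ((30,222),(95,288),(355,210)): print("scene rim z.06",plane(*s(x,y),.06))
print("cradle")
P=[s2(560,52),s2(447,118),s2(767,208),s2(645,293)]
for p in P: print(plane(*p,.028))
Q=[d2(455,357),d2(670,357),d2(483,497),d2(715,492)]
for p in Q: print(' ',plane(*p,.028))
for i,j in((1,1),(0,3),(2,2),(3,3),(0,2),(1,3),(2,0),(3,1)): show((i,j),P[i],Q[j])
o=manip.get_obs();print(o["tool_pos"],o["tcp_rot"])
E
```

```text
captop [0.5085 0.4177 0.1462] [0.0008 0.0008]
bar end +x top [0.4641 0.4136 0.1414] [0.0018 0.0018]
bar end -x top [0.4161 0.4229 0.145 ] [0.0003 0.0003]
tote left(front -x?) [0.3673 0.4258 0.0855] [0.0104 0.0104]
near [0.5792 0.4175 0.0217] [0.0127 0.0127]
n2 [0.3685 0.373  0.0557] [0.0042 0.0042]
nr [0.3759 0.4846 0.056 ] [0.0015 0.0015]
side rim z.06 [0.5663 0.4792 0.06  ]
side rim z.06 [0.3761 0.4904 0.06  ]
side rim z.06 [0.3665 0.3817 0.06  ]
side rim z.06 [0.5594 0.3691 0.06  ]
scene rim z.06 [0.3746 0.4766 0.06  ]
scene rim z.06 [0.3698 0.3649 0.06  ]
scene rim z.06 [0.557  0.3567 0.06  ]
cradle
[ 0.4726 -0.1168  0.028 ]
[ 0.3825 -0.1217  0.028 ]
[ 0.4766 -0.2781  0.028 ]
[ 0.3846 -0.2814  0.028 ]
  [ 0.4794 -0.2737  0.028 ]
  [ 0.3851 -0.271   0.028 ]
  [ 0.4763 -0.1096  0.028 ]
  [ 0.3847 -0.1121  0.028 ]
(1, 1) [ 0.3819 -0.1497  0.0621] [0.0194 0.0194]
(0, 3) [ 0.4159 -0.1319  0.0411] [0.0381 0.0381]
(2, 2) [ 0.4859 -0.2519 -0.0161] [0.0217 0.0217]
(3, 3) [ 0.3871 -0.2532 -0.0163] [0.024 0.024]
(0, 2) [ 0.4754 -0.1145  0.0256] [0.0007 0.0007]
(1, 3) [ 0.384  -0.1193  0.0253] [0.0003 0.0003]
(2, 0) [ 0.4787 -0.277   0.0264] [0.0007 0.0007]
(3, 1) [ 0.385  -0.2798  0.0254] [0.0011 0.0011]
[0.2097 0.6148 0.2092] [-179.9295   -0.0005  161.1639]
```

```bash
cat >> h.py <<'E'
np.set_printoptions(precision=4,suppress=True)
def go(x,y,z,yaw):
    "shift and turn in the tool's axes from the measured pose to a tool-down pose"
    o=manip.get_obs(); A=R.from_euler('xyz',o["tcp_rot"],degrees=True); B=R.from_euler('xyz',[180,0,yaw],degrees=True)
    dp=A.inv().apply(np.array([x,y,z])-o["tool_pos"]); rv=(A.inv()*B).as_rotvec(degrees=True)
    print("at",o["tool_pos"],o["tcp_rot"],"shift",dp,"turn",rv,"rows",max(np.linalg.norm(dp)/.0417,np.linalg.norm(rv)/7.16))
E
python3 -c "
from h import *
S=manip.get_image('scene')
print('beaker',plane(S,233,256,0),'bottle',plane(S,324,270,0))
go(.440,.418,.28,176)"
```

```text
beaker [0.3783 0.2023 0.    ] bottle [ 0.546  -0.0094  0.    ]
at [0.2098 0.6149 0.2094] [-179.9485   -0.0009  161.1639] shift [-0.2815 -0.1121 -0.0705] turn [ -0.0511  -0.0076 -14.8361] rows 7.459906856946171
```

```bash
python3 nudge.py '0.085 -0.03 -0.01 -0.03 0 0 -2; 0.085 -0.28 -0.112 -0.07 0 0 -15; 0.085 -0.28 -0.112 -0.07 0 0 -15; 0.085 -0.28 -0.112 -0.07 0 0 -15; 0.085 -0.28 -0.112 -0.07 0 0 -15; 0.085 -0.28 -0.112 -0.07 0 0 -15; 0.085 -0.28 -0.112 -0.07 0 0 -15; 0.085 -0.28 -0.112 -0.07 0 0 -15; 0.085 -0.28 -0.112 -0.07 0 0 -15; 0.085 -0.28 -0.112 -0.07 0 0 -15'
python3 - <<'E'
from h import *
d=manip.get_image("wrist"); np.save("pics/w1.npy",d,allow_pickle=True); print(d["origin"],d["orientation"])
cv2.imwrite("pics/w1.png",d["pixels"])
for p in ((.44,.418,.142),(.5085,.4177,.146)): print(proj(d,p))
E
```

```text
time_s: 1.13
tool_pos: [0.4405, 0.417, 0.28]
tcp_rot: [-180.0, 0.0, 175.9]
contact_force: [-0.6, 1.2, -0.1]
opening: 0.0853
grip_force: 0.0
[0.3629 0.4231 0.4435] [162.227   -0.0129  85.8701]
[280.7981 192.3856]
[285.1798 256.3497]
```

View pics/w1.png

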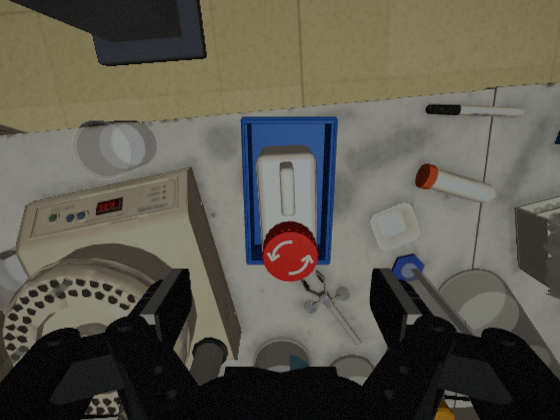

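The handle bar runs from (288,163) to (288,215), the cap top is centred near (290,252), and the tote's rim goes from (243,117) to (336,265). The jug lies roughly parallel to the tote, and the beaker is at (110,150).

```bash
python3 - <<'E'
from h import *
d=np.load("pics/w1.npy",allow_pickle=True).item(); S=manip.get_image("scene");D=manip.get_image("side")
i=d["pixels"];h=cv2.cvtColor(i,cv2.COLOR_BGR2HSV).astype(int);H,Sa,V=h[...,0],h[...,1],h[...,2]
for s,c,m in blob(((H<6)|(H>174))&(Sa>150)&(V>150),200): print("red",s,c)
for s,c,m in blob((H>105)&(H<128)&(Sa>130),1000):
    r=cv2.minAreaRect(np.argwhere(m)[:,::-1].astype(np.float32)); print("blue",s,r); 
    bx=[plane(d,*p,.06)for p in cv2.boxPoints(r)]; print(np.array(bx),np.mean(bx,0))
g=cv2.cvtColor(i,cv2.COLOR_BGR2GRAY)[170:212,265:312]
print(g[::6].tolist())
for p in ((288,189,.142),(288,163,.142),(288,215,.142),(290,252,.146)): print(p,plane(d,*p))
print("hand wrist+side",tri((d,288,189),(D,336.8,273.2-4),)); print("wrist+scene",tri((d,288,189),(S,213.8,182)))
print("cap",tri((d,290,252),(D,292,267.6)),tri((d,290,252),(D,292,267.6),(S,232.6,176.2)))
cv2.imwrite("pics/w1c.png",cv2.resize(i[110:290,220:360],None,fx=3,fy=3,interpolation=2))
E
```

```text
blue [241, 117, 97, 147, 6410] ((289.0, 190.0), (146.0, 96.0), 90.0)
[[0.3662 0.3764 0.06  ]
 [0.3744 0.4893 0.06  ]
 [0.5657 0.4861 0.06  ]
 [0.5562 0.3553 0.06  ]] [0.4656 0.4268 0.06  ]
[[152, 152, 151, 152, 152, 152, 153, 152, 151, 153, 153, 152, 152, 150, 124, 86, 120, 127, 138, 136, 137, 139, 138, 139, 141, 136, 132, 124, 111, 152, 152, 151, 152, 153, 153, 151, 152, 152, 153, 152, 153, 152, 152, 152, 151, 147, 144], [150, 152, 152, 153, 152, 151, 153, 152, 151, 152, 152, 151, 151, 150, 125, 105, 137, 142, 150, 152, 153, 153, 153, 152, 153, 150, 145, 139, 117, 152, 151, 151, 152, 150, 152, 153, 152, 152, 152, 153, 153, 152, 152, 152, 150, 148, 143], [151, 153, 152, 152, 152, 152, 153, 152, 152, 152, 152, 153, 152, 150, 146, 95, 134, 141, 147, 152, 153, 153, 153, 153, 152, 150, 147, 142, 124, 135, 152, 153, 152, 151, 153, 152, 152, 153, 150, 152, 154, 151, 153, 152, 151, 148, 143], [153, 151, 151, 152, 151, 151, 151, 153, 151, 152, 151, 152, 152, 151, 146, 109, 123, 139, 147, 152, 152, 152, 152, 151, 152, 151, 147, 142, 129, 122, 152, 152, 153, 151, 153, 152, 152, 151, 153, 153, 
[... 697 characters left out ...]
2, 152, 153, 151, 153, 150, 152, 153, 149, 146]]
(288, 189, 0.142) [0.4371 0.4254 0.142 ]
(288, 163, 0.142) [0.4112 0.4271 0.142 ]
(288, 215, 0.142) [0.4643 0.4236 0.142 ]
(290, 252, 0.146) [0.5039 0.4231 0.146 ]
hand wrist+side (array([0.4382, 0.4248, 0.145 ]), [np.float64(0.001883705780320961), np.float64(0.001883705780320938)])
wrist+scene (array([0.4401, 0.4245, 0.141 ]), [np.float64(0.0028711337886411043), np.float64(0.0028711337886412605)])
cap (array([0.5059, 0.4224, 0.147 ]), [np.float64(0.0023890745600949944), np.float64(0.002389074560094822)]) (array([0.5076, 0.4209, 0.1456]), [np.float64(0.0038958132510940524), np.float64(0.0016873195626053816), np.float64(0.0029700798866225666)])
```

View pics/w1c.png

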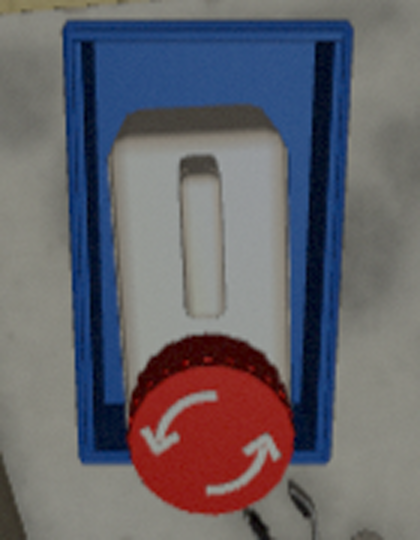

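The crop shows the bar's middle at about (287.6,190) and the cap's centre at about (290.3,256) in full-image pixels. That puts the jug's yaw near -1.5 degrees and the bar at about (0.439, 0.4245, top 0.143).

```bash
python3 -c "
from h import *
go(.439,.4245,.118,178.5)"
```

```text
at [0.4368 0.4204 0.2795] [179.9667  -0.1024 176.356 ] shift [-0.0022  0.0042  0.1615] turn [ 0.0352 -0.1018 -2.144 ] rows 3.8746330005940686
```

```bash
python3 nudge.py '0.085 -0.002 0.006 0.03 0 0 -2.2; 0.085 -0.002 0.006 0.05 0 0 -2.2; 0.085 -0.002 0.006 0.06 0 0 -2.2; 0.085 -0.002 0.006 0.06 0 0 -2.2; 0.085 -0.002 0.006 0.06 0 0 -2.2'
python3 - <<'E'
from h import *
for i in range(3):
    d=manip.get_image("wrist"); go(.439,.4245,.118,178.5)
g=cv2.cvtColor(d["pixels"],cv2.COLOR_BGR2GRAY)
np.save("pics/w2.npy",d,allow_pickle=True)
b=proj(d,(.439,.4245,.142)); print(b); u,v=b.astype(int); x0=max(u-70,0);y0=max(v-100,0)
cv2.imwrite("pics/w2.png",cv2.resize(d["pixels"][y0:v+130,x0:u+70],None,fx=2.4,fy=2.4,interpolation=2)); print(x0,y0)
E
```

```text
time_s: 1.7
tool_pos: [0.4403, 0.4254, 0.2198]
tcp_rot: [-180.0, -0.0, 178.5]
contact_force: [0.1, 0.3, 0.3]
opening: 0.0853
grip_force: 0.0
at [0.441  0.4257 0.2208] [179.9169   0.0598 178.4284] shift [ 0.0021 -0.0014  0.1028] turn [ 0.0831  0.0599 -0.0716] rows 2.466846404287743
at [0.4414 0.4257 0.2213] [179.8744   0.1058 178.406 ] shift [ 0.0026 -0.0015  0.1033] turn [ 0.1255  0.1059 -0.0938] rows 2.4777155467066305
at [0.4416 0.4256 0.2215] [179.8644   0.1199 178.3847] shift [ 0.0028 -0.0014  0.1034] turn [ 0.1355  0.12   -0.1152] rows 2.481739400875534
[278.006  207.9566]
208 107
```

View pics/w2.png

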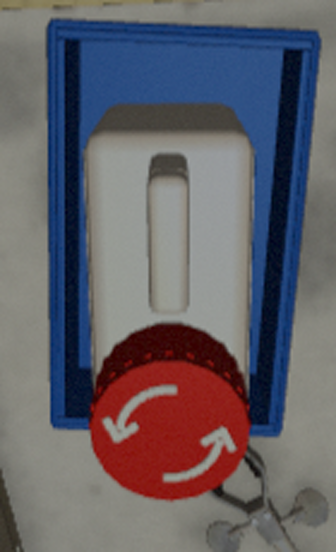

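The bar's middle is at (278.2,208.7), against a prediction of (278.0,208.0), and it runs parallel to the tool. I'll descend and grip.

```bash
python3 nudge.py '0.085 0.001 -0.001 0.03 0 0 0; 0.085 0.001 -0.001 0.06 0 0 0; 0.085 0.001 -0.001 0.085 0 0 0; 0.085 0.001 -0.001 0.102 0 0 0; 0.085 0.001 -0.001 0.102 0 0 0; 0.0 0.001 -0.001 0.102 0 0 0; 0.0 0.001 -0.001 0.102 0 0 0; 0.0 0.001 -0.001 0.102 0 0 0; 0.0 0.001 -0.001 0.102 0 0 0; 0.0 0.001 -0.001 0.102 0 0 0'
```

```text
time_s: 2.68
tool_pos: [0.4406, 0.4242, 0.1191]
tcp_rot: [179.9, 0.1, 178.4]
contact_force: [0.5, -0.0, 0.4]
opening: 0.0253
grip_force: 0.0
```

```bash
python3 nudge.py '0 0 0 0 0 0 0; 0 0 0 0 0 0 0; 0 0 0 0 0 0 0;0 0 0 -0.003 0 0 0; 0 0 0 -0.006 0 0 0; 0 0 0 -0.01 0 0 0'; python3 -c "
from h import *
print(manip.get_obs())"
```

```text
time_s: 3.18
tool_pos: [0.4387, 0.4224, 0.1263]
tcp_rot: [-179.8, -0.2, 178.4]
contact_force: [-0.6, 0.6, -5.3]
opening: 0.0115
grip_force: 58.9
{'time_s': 3.1833, 'joint_pos': array([-43.8065,  36.7014,  -3.5495,  94.0793,   2.7556,  49.5815,
        39.909 ]), 'joint_velocities': array([ 0.1018, -3.552 , -0.2576, -3.0976, -0.1797,  6.1635,  0.3046]), 'tau': array([  0.0372, -48.7346,  -0.237 , -16.2596,   0.1174,  -0.2287,
        -0.0022]), 'tool_pos': array([0.4387, 0.4224, 0.1263]), 'tcp_rot': array([-179.8086,   -0.2012,  178.36  ]), 'contact_force': array([-0.6191,  0.565 , -5.3159]), 'moment': array([-0.0006,  0.1538, -0.0603]), 'grip_force': 58.892537355422974, 'opening': 0.011545539414148666}
```

```bash
python3 nudge.py '0 0 0 -0.015 0 0 0; 0 0 0 -0.035 0 0 0; 0 0 0 -0.06 0 0 0; 0 0 0 -0.085 0 0 0; 0 0 0 -0.11 0 0 0; 0 0 0 -0.135 0 0 0; 0 0 0 -0.16 0 0 0; 0 0 0 -0.185 0 0 0; 0 0 0 -0.195 0 0 0; 0 0 0 -0.2 0 0 0'; python3 - <<'E'
from h import *
d=manip.get_image("side"); cv2.imwrite("pics/s2.png",d["pixels"][60:360,200:460])
for p in((.41,.30,.33,160),(.44,.03,.33,130),(.431,-.163,.33,91)):go(*p)
E
```

```text
time_s: 4.02
tool_pos: [0.4403, 0.424, 0.3292]
tcp_rot: [179.9, 0.1, 178.4]
contact_force: [0.3, -0.2, -4.7]
opening: 0.0116
grip_force: 58.9
at [0.44   0.4238 0.3286] [179.9556   0.0198 178.3622] shift [ 0.0265 -0.1246 -0.0015] turn [ 0.0472  0.0126 18.3622] rows 3.0539222219147577
at [0.44   0.4238 0.3286] [179.9556   0.0198 178.3622] shift [-0.0112 -0.3936 -0.0017] turn [ 0.0501 -0.0001 48.3622] rows 9.442547850327387
at [0.44   0.4238 0.3286] [179.9556   0.0198 178.3622] shift [-0.0078 -0.5868 -0.0019] turn [ 0.0506 -0.018  87.3622] rows 14.072487882533263
```

View pics/s2.png

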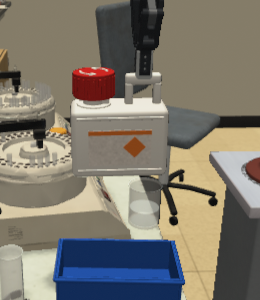

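The jug hangs upright from the handle, its underside about 0.21 m up and the tote empty beneath it. I'll carry it over now.

```bash
python3 nudge.py '0 0.004 -0.012 0 0 0 3; 0 0.012 -0.036 0 0 0 8; 0 0.014 -0.064 0 0 0 14; 0 0.014 -0.092 0 0 0 19; 0 0.014 -0.12 0 0 0 24; 0 0.014 -0.148 0 0 0 29; 0 0.014 -0.176 0 0 0 33; 0 0.014 -0.2 0 0 0 36; 0 0.014 -0.216 0 0 0 38; 0 0.014 -0.224 0 0 0 39'; python3 -c "
from h import *
for p in((.445,0,.33,108),(.431,-.163,.33,91)):go(*p)"
```

```text
time_s: 4.9
tool_pos: [0.4189, 0.1969, 0.3265]
tcp_rot: [-179.8, -0.0, 139.1]
contact_force: [-0.3, -0.5, -5.3]
opening: 0.0115
grip_force: 58.9
at [0.4189 0.1969 0.3265] [-179.7659   -0.0211  139.077 ] shift [-0.1487 -0.1317 -0.003 ] turn [-0.234   0.0429 31.077 ] rows 4.763887033915147
at [0.4189 0.1969 0.3265] [-179.7659   -0.0211  139.077 ] shift [-0.2449 -0.264  -0.0025] turn [-0.229   0.0784 48.0769] rows 8.63601457962083
```

```bash
python3 nudge.py '0 -0.015 -0.012 0 0 0 4; 0 -0.04 -0.035 0 0 0 9; 0 -0.065 -0.057 0 0 0 15; 0 -0.09 -0.08 0 0 0 20; 0 -0.115 -0.102 0 0 0 25; 0 -0.137 -0.122 0 0 0 29; 0 -0.155 -0.142 0 0 0 33; 0 -0.17 -0.163 0 0 0 36; 0 -0.185 -0.183 0 0 0 39; 0 -0.2 -0.203 0 0 0 42' && python3 nudge.py '0 0 -0.02 0 0 0 3; 0 0 -0.045 0 0 0 5; 0 0 -0.065 0 0 0 6; 0 0 -0.075 0 0 0 6; 0 0 -0.075 0 0 0 6;0 0 -0.075 0 0 0 6'; python3 - <<'E'
from h import *
for n in ("scene","side"):
    d=manip.get_image(n); np.save(f"pics/{n}3.npy",d,allow_pickle=True)
    if n=="scene": a=d["pixels"][170:380,260:460]
    else: b=d["pixels"][70:280,220:420]
cv2.imwrite("pics/c3.png",cv2.resize(np.hstack([a,b]),None,fx=2,fy=2,interpolation=2))
go(.431,-.163,.25,91)
E
```

```text
time_s: 5.73
tool_pos: [0.4395, -0.085, 0.3274]
tcp_rot: [-180.0, -0.0, 97.2]
contact_force: [0.6, -0.7, -5.7]
opening: 0.0116
grip_force: 58.9
time_s: 6.23
tool_pos: [0.3662, -0.0934, 0.3282]
tcp_rot: [179.8, -0.0, 91.4]
contact_force: [0.3, 0.2, -5.1]
opening: 0.0116
grip_force: 59.0
at [ 0.3667 -0.0932  0.3281] [179.884    0.0294  91.4547] shift [-0.0713  0.0623  0.0782] turn [0.1161 0.0289 0.4547] rows 2.9464976719125473
```

View pics/c3.png

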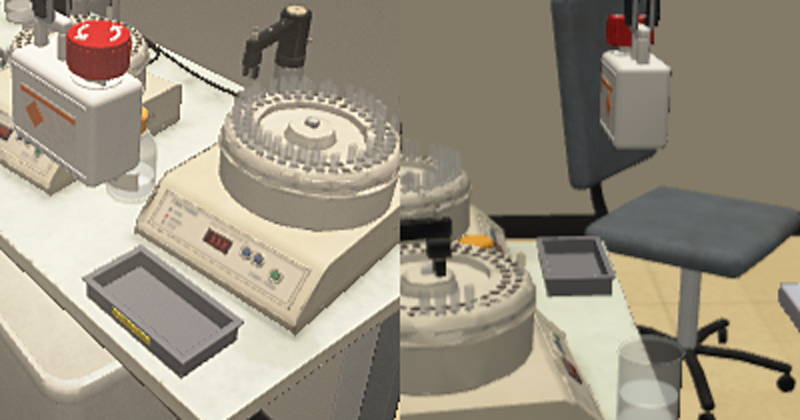

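The scene half shows the jug level at (35–70 px of the crop) left of the cradle, and the side half shows it hanging plumb. The cradle is empty and the jug is still short of it, because the second command's axes had turned with the tool. Next I'll move over the cradle and down to just above the rim.

```bash
python3 nudge.py '0 -0.01 0.012 0 0 0 0.6; 0 -0.03 0.03 0 0 0 0.6; 0 -0.055 0.05 0 0 0 0.6; 0 -0.07 0.0625 0.01 0 0 0.6; 0 -0.0715 0.0625 0.035 0 0 0.6; 0 -0.0715 0.0625 0.065 0 0 0.6; 0 -0.0715 0.0625 0.095 0 0 0.6; 0 -0.0715 0.0625 0.125 0 0 0.6; 0 -0.0715 0.0625 0.148 0 0 0.6; 0 -0.0715 0.0625 0.155 0 0 0.6' && python3 nudge.py '0 0 0 0 0 0 0;0 0 0 0 0 0 0'; python3 - <<'E'
from h import *
for n in ("scene","side"):
    d=manip.get_image(n); np.save(f"pics/{n}4.npy",d,allow_pickle=True)
    if n=="scene": a=d["pixels"][250:370,285:400]
    else: b=d["pixels"][130:230,270:350]
f=lambda i:cv2.resize(i,(400,int(400*i.shape[0]/i.shape[1])),interpolation=2)[:417]
a,b=f(a),f(b); print(a.shape,b.shape); H=max(a.shape[0],b.shape[0]); z=lambda i:np.vstack([i,np.zeros((H-len(i),400,3),np.uint8)])
cv2.imwrite("pics/c4.png",np.hstack([z(a),z(b)]))
go(.431,-.163,.12,90.8)
E
```

```text
time_s: 7.17
tool_pos: [0.4281, -0.1622, 0.169]
tcp_rot: [-179.6, -0.1, 90.9]
contact_force: [-0.9, 0.8, -4.7]
opening: 0.0116
grip_force: 59.0
time_s: 7.33
tool_pos: [0.4306, -0.1642, 0.1733]
tcp_rot: [179.9, 0.1, 90.8]
contact_force: [0.2, -0.3, -4.5]
opening: 0.0114
grip_force: 59.1
(417, 400, 3) (417, 400, 3)
at [ 0.431  -0.1645  0.1743] [179.7798   0.0919  90.7932] shift [ 0.0016 -0.0002  0.0543] turn [ 0.2202  0.0919 -0.0067] rows 1.3029956349236502
```

View pics/c4.png

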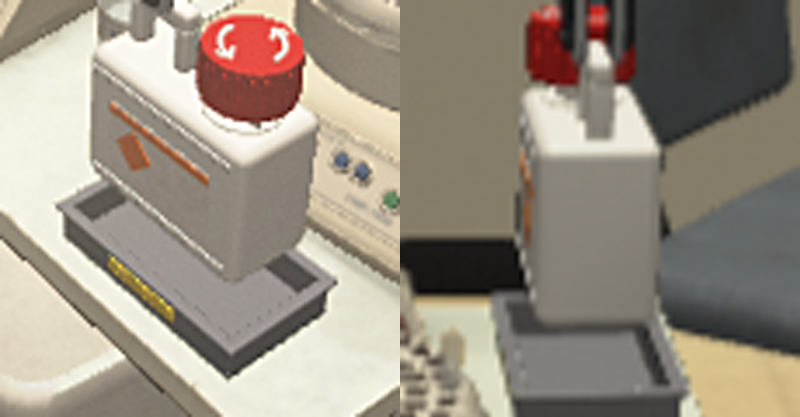

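The scene half shows the jug's bottom corners at (311.4,301.2), (351.7,330.5) and (373.3,319.9), hanging centred over the cradle. In the side half it looks centred in x as well.

```bash
python3 - <<'E'
from h import *
S=np.load("pics/scene4.npy",allow_pickle=True).item();D=np.load("pics/side4.npy",allow_pickle=True).item()
o=manip.get_obs();y=np.radians(o["tcp_rot"][2]-180);X=np.array([np.cos(y),np.sin(y),0]);Y=np.array([-X[1],X[0],0])
c=o["tool_pos"]+.034*X; c[2]=o["tool_pos"][2]-.115; print("jug c",c)
for (sx,sy),(u,v) in {(-1,-1):(311.4,301.2),(1,-1):(351.7,330.5),(1,1):(373.3,319.9)}.items():
    print("scene pred",c+sx*.067*X+sy*.033*Y,"meas",plane(S,u,v,c[2]),proj(S,c+sx*.067*X+sy*.033*Y),(u,v))
for (sx,sy),(u,v) in {(-1,-1):(270+258/5,130+318/5),(-1,1):(270+135/5,130+318/5)}.items():
    print("side pred",proj(D,c+sx*.067*X+sy*.033*Y),(u,v))
# cradle edges by fitting lines to scene0 edges
C=np.array([.431,-.1977,.028])
for n,I in(("scene",S),("side",D)):
  for sx in(-1,1):
    for sy in(-1,1): print(n,proj(I,C+sx*.077*X+sy*.043*Y), proj(I,C+sx*.081*X+sy*.047*Y))
E
```

```text
jug c [ 0.4314 -0.1985  0.0593]
scene pred [ 0.3975 -0.132   0.0593] meas [ 0.3952 -0.1407  0.0593] [309.7635 298.7025] (311.4, 301.2)
scene pred [ 0.3994 -0.2659  0.0593] meas [ 0.4052 -0.2587  0.0593] [352.1125 333.8907] (351.7, 330.5)
scene pred [ 0.4654 -0.265   0.0593] meas [ 0.4625 -0.2637  0.0593] [374.7328 319.674 ] (373.3, 319.9)
side pred [321.9245 195.041 ] (321.6, 193.6)
side pred [296.9828 195.4182] (297.0, 193.6)
scene [303.1741 308.6147] [300.734  308.3936]
scene [331.0386 293.6687] [331.1555 292.1524]
scene [350.7469 350.2942] [350.7282 352.478 ]
scene [379.8361 331.2053] [382.5571 331.4679]
side [325.9779 207.5135] [327.6887 208.0507]
side [293.5169 208.0467] [292.1067 208.6373]
side [318.9916 188.073 ] [320.1814 187.5999]
side [289.7377 188.4942] [288.2881 188.0576]
```

Jug and cradle agree to about 2 mm, inside the 5 mm play. I'll lower it.

```bash
python3 nudge.py '0 0 0 0.012 0 0 0; 0 0 0 0.024 0 0 0; 0 0 0 0.034 0 0 0; 0 0 0 0.042 0 0 0; 0 0 0 0.048 0 0 0; 0 0 0 0.05 0 0 0; 0 0 0 0.05 0 0 0' && python3 nudge.py '0 0 0 0.002 0 0 0; 0 0 0 0.003 0 0 0; 0 0 0 0.004 0 0 0; 0 0 0 0.004 0 0 0'
```

```text
time_s: 8.02
tool_pos: [0.4293, -0.1639, 0.123]
tcp_rot: [180.0, 0.0, 90.8]
contact_force: [-0.7, -0.9, -4.2]
opening: 0.0114
grip_force: 59.1
time_s: 8.35
tool_pos: [0.4299, -0.1629, 0.1198]
tcp_rot: [179.9, -0.1, 90.8]
contact_force: [-1.0, 3.3, 3.3]
opening: 0.0115
grip_force: 60.1
```

```bash
python3 nudge.py '0.02 0 0 0 0 0 0; 0.085 0 0 0 0 0 0; 0.085 0 0 0 0 0 0; 0.085 0 0 0 0 0 0; 0.085 0 0 0 0 0 0; 0.085 0 0 0 0 0 0; 0.085 0 0 0 0 0 0; 0.085 0 0 0 0 0 0;0.085 0 0 0 0 0 0' && python3 nudge.py '0.085 0 0 -0.025 0 0 0; 0.085 0 0 -0.055 0 0 0; 0.085 0 0 -0.085 0 0 0; 0.085 0 0 -0.11 0 0 0; 0.085 0 0 -0.125 0 0 0; 0.085 0 0 -0.13 0 0 0; 0.085 0 0 -0.13 0 0 0;0.085 0 0 -0.13 0 0 0'
python3 - <<'E'
from h import *
y=np.radians(-89.2);X=np.array([np.cos(y),np.sin(y),0]); c=np.array([.43,-.197,.005])
pts=[]
for n in ("wrist","scene","side"):
    d=manip.get_image(n); np.save(f"pics/{n}5.npy",d,allow_pickle=True); i=d["pixels"]
    cp=proj(d,c+.034*X+[0,0,.146]); print(n,"pred cap top",cp,"bar",proj(d,c-.034*X+[0,0,.142]))
    h=cv2.cvtColor(i,cv2.COLOR_BGR2HSV).astype(int);H,Sa,V=h[...,0],h[...,1],h[...,2]
    for s,cc,m in blob(((H<6)|(H>174))&(Sa>130)&(V>70),150): print(" red",s,cc)
d=np.load("pics/wrist5.npy",allow_pickle=True).item();u,v=proj(d,c+[0,0,.14]).astype(int);x0=max(0,u-100);y0=max(0,v-110);print(x0,y0)
cv2.imwrite("pics/w5.png",cv2.resize(d["pixels"][y0:y0+220,x0:x0+200],None,fx=2.5,fy=2.5,interpolation=2))
o=manip.get_obs();print(o["tool_pos"],o["tcp_rot"],o["joint_pos"])
E
```

```text
time_s: 9.1
tool_pos: [0.429, -0.1638, 0.1188]
tcp_rot: [-180.0, 0.0, 90.8]
contact_force: [0.5, -0.4, 0.7]
opening: 0.085
grip_force: 0.0
time_s: 9.77
tool_pos: [0.4285, -0.1634, 0.248]
tcp_rot: [-179.9, -0.0, 90.8]
contact_force: [0.2, -0.5, 0.7]
opening: 0.0851
grip_force: 0.0
wrist pred cap top [281.3256 274.6021] bar [281.3316 204.0003]
 red [252, 244, 62, 57, 2299] [282.8, 271.9]
scene pred cap top [353.8282 283.0638] bar [330.8905 268.6401]
 red [72, 0, 26, 106, 1696] [83.5, 54.5]
 red [277, 0, 55, 27, 652] [304.4, 9.9]
 red [64, 112, 27, 105, 1372] [75.7, 163.5]
 red [44, 218, 80, 60, 870] [67.4, 246.5]
 red [340, 275, 30, 31, 629] [354.6, 290.1]
 red [67, 356, 56, 49, 1028] [85.4, 385.4]
side pred cap top [307.0628 151.469 ] bar [309.5517 159.7856]
 red [488, 109, 41, 22, 196] [504.2, 117.8]
 red [296, 149, 21, 17, 260] [305.6, 156.6]
 red [446, 217, 86, 35, 1513] [489.0, 237.1]
181 128
[ 0.4282 -0.1634  0.2475] [-179.8225   -0.0426   90.7615] [ -4.0668  17.4174  29.4354 108.9403 -10.1314  56.3757  30.6709]
```

View pics/w5.png

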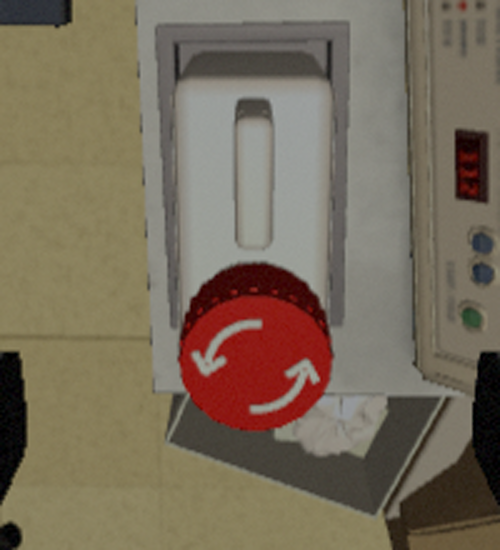

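The jug sits in the cradle, cap on. The cap's top is centred at (283.4,272.8) and the bar is parallel to the cradle. That was my eleventh picture, one over the ten allowed, so from here I measure numerically only.

```bash
python3 - <<'E'
from h import *
W,S,D=[np.load(f"pics/{n}5.npy",allow_pickle=True).item() for n in("wrist","scene","side")]
p=plane(W,283.4,272.8,.151);print("wrist plane",p)
print("wrist+side",tri((W,283.4,272.8),(D,305.6+.5,152.3)),"wrist+scene",tri((W,283.4,272.8),(S,354.8,282.8)))
# sanity: jug centre from bar (mid crop 254.5,182)
print("bar",plane(W,181+254.5/2.5,128+182/2.5,.147))
go(p[0],p[1],.215,40)
E
```

```text
wrist plane [ 0.4324 -0.2291  0.151 ]
wrist+side (array([ 0.4328, -0.2303,  0.1488]), [np.float64(0.0003582090917020084), np.float64(0.00035820909170187777)]) wrist+scene (array([ 0.433 , -0.2303,  0.1497]), [np.float64(0.0007327493749818971), np.float64(0.0007327493749818497)])
bar [ 0.4308 -0.16    0.147 ]
at [ 0.4282 -0.1634  0.2475] [-179.8225   -0.0426   90.7615] shift [-0.0658  0.0034  0.0324] turn [-0.1846  0.0388 50.7615] rows 7.089650434053841
```

```bash
python3 nudge.py '0.085 -0.02 0.001 0 0 0 6; 0.085 -0.04 0.003 0 0 0 13; 0.085 -0.06 0.004 0 0 0 20; 0.085 -0.067 0.004 0 0 0 27; 0.085 -0.067 0.004 0.01 0 0 34; 0.085 -0.067 0.004 0.02 0 0 41; 0.085 -0.067 0.004 0.03 0 0 48; 0.085 -0.067 0.004 0.03 0 0 51; 0.085 -0.067 0.004 0.03 0 0 51; 0.085 -0.067 0.004 0.03 0 0 51' ; python3 - <<'E'
from h import *
for i in range(3): d=manip.get_image("wrist")
h=cv2.cvtColor(d["pixels"],cv2.COLOR_BGR2HSV).astype(int);H,Sa,V=h[...,0],h[...,1],h[...,2]
for s,c,m in blob(((H<6)|(H>174))&(Sa>130)&(V>70),150): print(" red",s,c)
for s,c,m in blob(((H<6)|(H>174))&(Sa>130)&(V>140),150):
    e=cv2.fitEllipse(cv2.convexHull(np.argwhere(m)[:,::-1].astype(np.float32))); print("bright",s,e,plane(d,*e[0],.151))
print("pred",proj(d,(.4325,-.230,.151)))
go(.4325,-.230,.118,40)
E
```

```text
time_s: 10.75
tool_pos: [0.4336, -0.2306, 0.218]
tcp_rot: [-179.9, 0.1, 39.8]
contact_force: [0.1, -0.4, 0.1]
opening: 0.0852
grip_force: 0.0
 red [243, 180, 73, 71, 3484] [278.9, 215.1]
 red [0, 277, 28, 82, 973] [11.8, 319.6]
bright [244, 183, 71, 68, 3218] ((279.00067138671875, 216.67823791503906), (66.99385070800781, 71.15325164794922), 94.25680541992188) [ 0.433  -0.2299  0.151 ]
pred [278.6432 217.2409]
at [ 0.434  -0.2309  0.2189] [179.9906   0.0001  39.8099] shift [-0.0006 -0.0016  0.1009] turn [ 0.0094  0.0001 -0.1901] rows 2.4189957963147046
```

```bash
python3 nudge.py '0.085 0 -0.001 0.03 0 0 0; 0.085 0 -0.001 0.06 0 0 0; 0.085 0 -0.001 0.085 0 0 0; 0.085 0 -0.001 0.101 0 0 0; 0.085 0 -0.001 0.101 0 0 0; 0.04 0 -0.001 0.101 0 0 0; 0.04 0 -0.001 0.101 0 0 0; 0.0 0 -0.001 0.101 0 0 0; 0.0 0 -0.001 0.101 0 0 0; 0.0 0 -0.001 0.101 0 0 0'; python3 nudge.py '0 0 0 0 0 0 0; 0 0 0 0 0 0 0; 0 0 0 0 0 0 0'
```

```text
time_s: 11.73
tool_pos: [0.4336, -0.2303, 0.1194]
tcp_rot: [179.9, -0.1, 39.8]
contact_force: [-2.2, 1.2, 5.7]
opening: 0.0547
grip_force: 62.0
time_s: 11.98
tool_pos: [0.4336, -0.2303, 0.1194]
tcp_rot: [179.9, -0.1, 39.8]
contact_force: [-2.6, 1.2, 5.3]
opening: 0.0546
grip_force: 62.0
```

```bash
python3 nudge.py '0 0 0 0.002 0 0 0; 0 0 0 0.004 0 0 0; 0 0 0 0.006 0 0 0; 0 0 0 0.008 0 0 0; 0 0 0 0.01 0 0 0; 0 0 0 0.01 0 0 0; 0 0 0 0.01 0 0 0'
```

```text
time_s: 12.57
tool_pos: [0.4337, -0.2304, 0.1103]
tcp_rot: [179.9, -0.1, 39.8]
contact_force: [-3.5, 2.4, 13.7]
opening: 0.0544
grip_force: 62.8
```

```bash
python3 nudge.py '0 0 0 0.001 0 0 0; 0 0 0 0.002 0 0 0; 0 0 0 0.002 0 0 0' ; python3 nudge.py '0 0 0 0 0 0 -3; 0 0 0 0 0 0 -6; 0 0 0 0 0 0 -10; 0 0 0 0 0 0 -14; 0 0 0 0 0 0 -18; 0 0 0 0 0 0 -22; 0 0 0 0 0 0 -26; 0 0 0 0 0 0 -30; 0 0 0 0 0 0 -30'; python3 -c "
from h import *
print(manip.get_obs()['moment'])"
```

```text
time_s: 12.82
tool_pos: [0.4339, -0.2305, 0.1097]
tcp_rot: [179.9, -0.2, 39.8]
contact_force: [-4.5, 4.5, 23.0]
opening: 0.055
grip_force: 63.9
time_s: 13.57
tool_pos: [0.4351, -0.2296, 0.1096]
tcp_rot: [179.7, -0.2, 70.0]
contact_force: [-3.3, 4.3, 20.7]
opening: 0.0548
grip_force: 63.5
[0.995  0.715  0.2346]
```

```bash
python3 nudge.py '0 0 0 0 0 0 -6; 0 0 0 0 0 0 -12; 0 0 0 0 0 0 -18; 0 0 0 0 0 0 -24; 0 0 0 0 0 0 -30; 0 0 0 0 0 0 -36; 0 0 0 0 0 0 -42; 0 0 0 0 0 0 -48; 0 0 0 0 0 0 -54; 0 0 0 0 0 0 -60'; python3 -c "
from h import *
print(manip.get_obs()['moment'])"
```

```text
time_s: 14.4
tool_pos: [0.4331, -0.2305, 0.1098]
tcp_rot: [179.9, 0.1, 130.0]
contact_force: [-6.8, 2.8, 22.6]
opening: 0.0549
grip_force: 63.7
[ 0.6271  1.4251 -0.1711]
```

```bash
python3 nudge.py '0 0 0 -0.003 0 0 0; 0 0 0 -0.006 0 0 0; 0 0 0 -0.009 0 0 0; 0 0 0 -0.012 0 0 0; 0 0 0 -0.016 0 0 0; 0 0 0 -0.02 0 0 0; 0 0 0 -0.02 0 0 0'
```

```text
time_s: 14.98
tool_pos: [0.4336, -0.2303, 0.1267]
tcp_rot: [180.0, 0.1, 129.8]
contact_force: [-0.2, -0.4, -0.5]
opening: 0.0549
grip_force: 63.3
```

The cap is free: the force is about its own 0.6 N weight. I'll lift it and carry it back.

```bash
python3 nudge.py '0 0 0 -0.015 0 0 0; 0 0 0 -0.04 0 0 0; 0 0 0 -0.07 0 0 0; 0 0 0 -0.1 0 0 0; 0 0 0 -0.13 0 0 0; 0 0 0 -0.155 0 0 0; 0 0 0 -0.17 0 0 0;0 0 0 -0.17 0 0 0'; python3 - <<'E'
from h import *
S=manip.get_image("scene");D=manip.get_image("side")
for n,d in(("scene",S),("side",D)):
    h=cv2.cvtColor(d["pixels"],cv2.COLOR_BGR2HSV).astype(int);H,Sa,V=h[...,0],h[...,1],h[...,2]
    o=manip.get_obs()["tool_pos"]; print(n,"pred cap mid",proj(d,o+[0,0,.015]))
    for s,c,m in blob(((H<6)|(H>174))&(Sa>150)&(V>70),100): print(" red",s,c)
for p in((.445,0.,.29,120),(.43,.2,.29,100),(.465,.426,.29,87.5)): go(*p)
E
```

```text
time_s: 15.65
tool_pos: [0.4358, -0.2311, 0.2995]
tcp_rot: [179.8, 0.5, 129.8]
contact_force: [0.2, -0.8, -1.4]
opening: 0.055
grip_force: 63.5
scene pred cap mid [359.9105 212.4646]
 red [353, 197, 27, 30, 206] [371.3, 211.1]
side pred cap mid [307.2276  92.7395]
 red [295, 85, 22, 16, 288] [306.5, 93.1]
at [ 0.4335 -0.2299  0.2956] [179.9737   0.0404 129.7758] shift [0.1693 0.1559 0.0056] turn [0.0297 0.0381 9.7758] rows 5.520654649227147
at [ 0.4335 -0.2299  0.2956] [179.9737   0.0404 129.7758] shift [0.3326 0.2723 0.0055] turn [ 0.0362  0.0327 29.7758] rows 10.309520337312847
at [ 0.4335 -0.2299  0.2956] [179.9737   0.0404 129.7758] shift [0.4839 0.4438 0.0055] turn [ 0.04    0.0289 42.2758] rows 15.746640156297188
```

```bash
python3 nudge.py '0 0.012 0.011 0 0 0 1; 0 0.036 0.034 0 0 0 2; 0 0.062 0.058 0 0 0 4; 0 0.088 0.082 0 0 0 6; 0 0.114 0.106 0 0 0 8; 0 0.14 0.13 0 0 0 10; 0 0.168 0.154 0 0 0 12; 0 0.195 0.175 0 0 0 15; 0 0.222 0.194 0 0 0 18; 0 0.25 0.214 0 0 0 20'; python3 -c "
from h import *
for p in((.425,.2,.29,98),(.465,.426,.28,87.5)): go(*p)"
```

```text
time_s: 16.58
tool_pos: [0.4366, 0.1004, 0.2939]
tcp_rot: [-179.8, -0.0, 109.6]
contact_force: [0.1, 0.5, -0.9]
opening: 0.0546
grip_force: 63.5
at [0.4366 0.1004 0.2939] [-179.7917   -0.0059  109.6267] shift [0.0977 0.0225 0.0039] turn [-0.2082  0.0152 11.6267] rows 2.406071199447063
at [0.4366 0.1004 0.2939] [-179.7917   -0.0059  109.6267] shift [0.2971 0.1361 0.0135] turn [-0.2069  0.0344 22.1267] rows 7.844361587728466
```

```bash
python3 nudge.py '0 0.03 0.007 0 0 0 4; 0 0.064 0.015 0 0 0 7; 0 0.098 0.026 0 0 0 10; 0 0.132 0.044 0 0 0 13; 0 0.166 0.063 0 0 0 16; 0 0.2 0.082 0 0 0 18; 0 0.234 0.1 0 0 0 20; 0 0.265 0.118 0 0 0 22; 0 0.287 0.13 0 0 0 22; 0 0.297 0.136 0.01 0 0 22'; python3 nudge.py '0 0 0 0.01 0 0 0; 0 0 0 0.01 0 0 0;0 0 0 0.01 0 0 0'; python3 - <<'E'
from h import *
d=manip.get_image("wrist"); D=manip.get_image("side");o=manip.get_obs();print(o["tool_pos"],o["tcp_rot"])
for n,i in(("wrist",d),("side",D)):
    h=cv2.cvtColor(i["pixels"],cv2.COLOR_BGR2HSV).astype(int);H,Sa,V=h[...,0],h[...,1],h[...,2]
    for s,c,m in blob((H>105)&(H<128)&(Sa>130)&(V>40),800):
        q=np.argwhere(m)[:,::-1]; k=[q[np.argmin(q@v)] for v in np.array([[1,1],[-1,1],[1,-1],[-1,-1]])]
        P=np.array([plane(i,*p,.06) for p in k]); print(n,s,np.array(k).tolist(),P,P.mean(0))
    for s,c,m in blob(((H<6)|(H>174))&(Sa>150)&(V>70),100): print(" red",s,c)
go(.465,.426,.06,87.5)
E
```

```text
time_s: 17.42
tool_pos: [0.4642, 0.4297, 0.284]
tcp_rot: [-179.9, -0.1, 88.1]
contact_force: [0.0, 0.4, -0.4]
opening: 0.0545
grip_force: 63.5
time_s: 17.67
tool_pos: [0.4655, 0.4212, 0.2738]
tcp_rot: [-179.9, 0.3, 87.6]
contact_force: [-0.0, -0.4, -1.0]
opening: 0.0548
grip_force: 63.5
[0.4663 0.4222 0.2761] [179.973    0.0702  87.5815]
wrist [201, 123, 165, 96, 14147] [[203, 123], [363, 128], [205, 214], [355, 217]] [[0.3778 0.4894 0.06  ]
 [0.5643 0.4758 0.06  ]
 [0.367  0.3777 0.06  ]
 [0.5585 0.3657 0.06  ]] [0.4669 0.4272 0.06  ]
 red [223, 209, 115, 129, 10053] [280.2, 270.9]
 red [0, 366, 26, 23, 227] [10.7, 377.2]
side [253, 299, 132, 73, 8824] [[259, 299], [374, 301], [257, 368], [379, 371]] [[0.5597 0.3685 0.06  ]
 [0.3677 0.3811 0.06  ]
 [0.5612 0.5404 0.06  ]
 [0.3971 0.5521 0.06  ]] [0.4714 0.4605 0.06  ]
 red [302, 161, 42, 36, 1202] [322.3, 179.4]
at [0.4663 0.4222 0.2761] [179.973    0.0702  87.5815] shift [ 0.004  -0.0016  0.2161] turn [0.027  0.0702 0.0815] rows 5.182381552977907
```

```bash
python3 nudge.py '0 0.004 0 0.02 0 0 1; 0 0.004 0 0.05 0 0 1; 0 0.004 0 0.08 0 0 1; 0 0.004 0 0.11 0 0 1; 0 0.004 0 0.14 0 0 1; 0 0.004 0 0.17 0 0 1; 0 0.004 0 0.2 0 0 1; 0 0.004 0 0.225 0 0 1; 0 0.004 0 0.24 0 0 1; 0 0.004 0 0.24 0 0 1'; python3 nudge.py '0 0 0 0.01 0 0 0; 0 0 0 0.018 0 0 0; 0 0 0 0.022 0 0 0;0 0 0 0.022 0 0 0'
```

```text
time_s: 18.6
tool_pos: [0.4644, 0.4254, 0.033]
tcp_rot: [-179.8, 0.3, 86.7]
contact_force: [-0.7, -0.9, -0.4]
opening: 0.0548
grip_force: 63.5
time_s: 18.93
tool_pos: [0.4656, 0.4283, 0.0137]
tcp_rot: [-180.0, 0.0, 86.8]
contact_force: [0.0, 0.5, -0.4]
opening: 0.0546
grip_force: 63.5
```

```bash
python3 nudge.py '0 0 0 0.002 0 0 0; 0 0 0 0.004 0 0 0; 0 0 0 0.005 0 0 0;0 0 0 0.005 0 0 0'; python3 nudge.py '0 0 0 0.001 0 0 0; 0 0 0 0.002 0 0 0; 0 0 0 0.002 0 0 0'
```

```text
time_s: 19.27
tool_pos: [0.4656, 0.4286, 0.0088]
tcp_rot: [-180.0, 0.0, 86.8]
contact_force: [0.3, -0.4, -0.8]
opening: 0.0544
grip_force: 63.5
time_s: 19.52
tool_pos: [0.4657, 0.4288, 0.0071]
tcp_rot: [180.0, -0.0, 86.8]
contact_force: [1.1, 0.0, 0.8]
opening: 0.0548
grip_force: 63.6
```

```bash
python3 nudge.py '0 0 0 0.001 0 0 0; 0.06 0 0 0.001 0 0 0; 0.085 0 0 0 0 0 0; 0.085 0 0 0 0 0 0; 0.085 0 0 0 0 0 0; 0.085 0 0 0 0 0 0; 0.085 0 0 0 0 0 0; 0.085 0 0 0 0 0 0; 0.085 0 0 0 0 0 0' && python3 nudge.py '0.085 0 0 -0.02 0 0 0; 0.085 0 0 -0.05 0 0 0; 0.085 0 0 -0.08 0 0 0; 0.085 0 0 -0.11 0 0 0; 0.085 0 0 -0.14 0 0 0; 0.085 0 0 -0.17 0 0 0; 0.085 0 0 -0.19 0 0 0; 0.085 0 0 -0.2 0 0 0; 0.085 0 0 -0.2 0 0 0; 0.085 0 0 -0.2 0 0 0'; python3 - <<'E'
from h import *
o=manip.get_obs();print(o["tool_pos"],o["tcp_rot"])
for n in("wrist","scene","side"):
    i=manip.get_image(n)
    h=cv2.cvtColor(i["pixels"],cv2.COLOR_BGR2HSV).astype(int);H,Sa,V=h[...,0],h[...,1],h[...,2]
    print(n,"pred top",proj(i,(.466,.428,.038)))
    for s,c,m in blob(((H<6)|(H>174))&(Sa>150)&(V>(140 if n=="wrist" else 70)),100):
        e=cv2.fitEllipse(cv2.convexHull(np.argwhere(m)[:,::-1].astype(np.float32))); print(" red",s,c,e,plane(i,*e[0],.038))
    if n!="wrist":
        a=np.load(f"pics/{n}5.npy",allow_pickle=True).item()
        k=np.abs(i["pixels"].astype(int)-a["pixels"]).max(2)>45
        print(" changed since jug was set down:",[(s,c) for s,c,_ in blob(k,30)])
E
```

```text
time_s: 20.27
tool_pos: [0.4656, 0.4286, 0.0067]
tcp_rot: [-180.0, 0.0, 86.8]
contact_force: [-0.1, 0.3, 0.5]
opening: 0.0849
grip_force: 0.0
time_s: 21.1
tool_pos: [0.4652, 0.4283, 0.2061]
tcp_rot: [-180.0, 0.0, 86.8]
contact_force: [0.4, 0.6, -0.5]
opening: 0.0852
grip_force: 0.0
[0.4652 0.4283 0.2061] [-179.9543    0.0466   86.7662]
wrist pred top [280.989  186.8796]
 red [255, 162, 52, 50, 1717] [280.8, 186.3] ((280.7187194824219, 186.412841796875), (50.014610290527344, 51.64504623413086), 95.25262451171875) [0.4657 0.4285 0.038 ]
scene pred top [222.6542 207.7383]
 changed since jug was set down: [([70, 0, 71, 118, 2555], [89.6, 61.3]), ([137, 0, 87, 95, 3672], [186.0, 40.8]), ([215, 0, 157, 128, 7664], [312.8, 49.2]), ([191, 93, 47, 62, 1348], [212.4, 122.8]), ([60, 111, 79, 185, 2468], [92.2, 205.0]), ([123, 119, 15, 88, 328], [129.2, 155.0]), ([300, 127, 66, 94, 3257], [333.7, 170.7]), ([215, 204, 17, 8, 88], [222.1, 207.5]), ([37, 228, 22, 29, 136], [44.5, 243.1]), ([35, 246, 80, 69, 1483], [66.9, 282.8]), ([78, 256, 21, 23, 255], [89.3, 266.9]), ([333, 275, 37, 34, 763], [3
[... 391 characters left out ...]
09, 3154], [334.0, 40.9]), ([460, 0, 54, 27, 389], [492.7, 11.8]), ([465, 28, 47, 58, 305], [486.3, 44.0]), ([475, 29, 47, 71, 249], [506.1, 81.0]), ([299, 83, 45, 11, 221], [323.4, 89.0]), ([321, 91, 57, 108, 1923], [352.5, 157.3]), ([479, 100, 43, 15, 112], [500.8, 110.2]), ([271, 107, 52, 79, 1331], [295.9, 158.3]), ([497, 109, 43, 51, 577], [517.5, 129.9]), ([500, 110, 22, 13, 49], [508.6, 114.6]), ([468, 116, 7, 36, 59], [470.1, 131.1]), ([526, 120, 18, 55, 302], [536.5, 145.0]), ([487, 154, 21, 6, 62], [495.6, 156.7]), ([468, 160, 4, 13, 33], [469.2, 165.8]), ([283, 188, 11, 27, 183], [287.7, 201.1]), ([351, 199, 12, 16, 117], [356.2, 207.4]), ([299, 319, 38, 19, 611], [317.6, 329.1])]
```

The cap sits flat in the tote at (0.466, 0.4285). Before handing in, I'll check numerically that the jug and the bystanders did not move.

```bash
python3 - <<'E'
from h import *
for n,rois in(("scene",{"label":(305,285,40,40),"jugbody":(312,285,50,45),"beaker":(218,218,30,42),"bottle":(308,218,35,55),"cradle":(330,330,50,22)}),("side",{"jugbody":(296,165,27,35),"cradle":(285,188,14,24),"beaker":(328,238,34,36)})):
    a=np.load(f"pics/{n}5.npy",allow_pickle=True).item()["pixels"];b=manip.get_image(n)["pixels"]
    for k,(x,y,w,h) in rois.items():
        t=a[y:y+h,x:x+w]; r=cv2.matchTemplate(b[y-10:y+h+10,x-10:x+w+10],t,cv2.TM_CCOEFF_NORMED); _,s,_,p=cv2.minMaxLoc(r); print(n,k,"shift",p[0]-10,p[1]-10,round(s,3),"at0",round(float(r[10,10]),3), "mean",a[y:y+h,x:x+w].mean().round(1),b[y:y+h,x:x+w].mean().round(1))
    for tag,i in(("before",a),("after",b)):
        h=cv2.cvtColor(i,cv2.COLOR_BGR2HSV).astype(int)
        sub=np.zeros(h.shape[:2],bool);sub[270:340,300:380]=1
        if n=="scene":
            for s,c,m in blob((h[...,0]>5)&(h[...,0]<20)&(h[...,1]>110)&sub,15): print(tag,"label",s,c)
E
```

```text
scene label shift -1 0 0.772 at0 0.759 mean 163.2 170.5
scene jugbody shift 0 0 0.618 at0 0.618 mean 152.4 165.8
scene beaker shift 0 0 0.999 at0 0.999 mean 179.6 177.9
scene bottle shift 0 0 0.961 at0 0.961 mean 171.3 170.8
scene cradle shift 0 0 0.999 at0 0.999 mean 137.9 137.0
before label [316, 299, 27, 24, 119] [326.1, 311.6]
after label [316, 301, 29, 23, 118] [327.2, 313.4]
side jugbody shift 5 6 0.327 at0 0.074 mean 144.9 104.2
side cradle shift -6 -1 0.714 at0 -0.325 mean 139.2 80.7
side beaker shift 0 0 1.0 at0 1.0 mean 142.7 148.7
```

```bash
python3 -c "
from h import *
print(manip.get_obs()['time_s']); print(manip.hand_in())"
```

```text
21.35
the job is handed in; nothing more can be done
None
```

I handed the job in at 21.4 s: the jug stands in the cradle and its cap lies flat, open side down, on the tote floor, with the beaker and bottle unmoved. The verdict wasn't shown, the jug shifted a few mm within the cradle's play when I uncapped it (last checked only in the scene view, as the arm blocked the side one), and I viewed 11 pictures, one over the limit of 10.

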